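# Walk the die block round and square it to the fence

## Robot

A 6-joint arm with a two-finger parallel gripper is mounted at the origin on the work surface. World frame = base frame: x ahead of the robot, y to its left, z up, the work surface at z = 0. Lengths are in m, angles in degrees, forces in N, time in s.
With the tool pointing down it reaches from about 0.35 to 0.875 m from the base axis. Payload 4.2 kg.
Tool frame: the origin (TCP) lies at the very end of the fingers, on their centre line; the grasp point (between the pads) lies 19 mm behind it (r.grip_point_offset is the distance from the TCP to the grasp point, in m); z points along the fingers, y is the line along which they close (so a half turn about z gives the same grasp; the last joint's range is limited). The gripper opens to 87 mm and grips with 3 to 60 N. Pads are 19 mm wide; open, the fingers measure 117 mm over their backs; the gripper's body (75 mm by 190 mm) begins 51 mm behind the grasp point.
Start: joints at [-57.032, 22.042, 0.453, 0, -68.411, -14.817], TCP at [0.195, -0.594, 0.223] pointing down, gripper open.
Joint ranges: [-179.83, 179.83], [-69.29, 118.12], [-61.27, 80.66], [-181.25, 117.63], [-171.15, -9.14], [-177.46, 177.46]. Speed limits (degrees/s): [159.86, 159.86, 180, 180, 180, 180].

## Interface

Orientations are given as a 3x3 rotation matrix whose columns are the frame's x, y, z axes.
In Python, from station import r, cams gives the robot as it stands. The module is installed in compiled form; this text tells all that it offers.
- The arm moves only by the shell command python3 -m handwheel 'ROWS'. ROWS is JSON, a list that holds one entry, the list of rows, each a list of 7 numbers: the turn, a rotation vector about the tool's x, y, z in units of 6 degrees (1.0 is 6 degrees), then the shift along the tool's x, y, z in m, then the finger opening in m, from 0 to 0.087. In form: [[[ax, ay, az, x, y, z, jaw], ...]]. A call has 1 to 12 rows; each row shifts and turns the commanded pose from where the row before left it, along the tool's axes as they then stand; what a row does not reach is not made up. A row lasts 1/10 s, in which the tool goes at most 50 mm and 8.59 degrees, less where a joint would pass 70% of its speed; a pose out of reach is approached as far as the arm can. A call with a gripper value outside its range is refused whole. The fingers move at their own pace and stop on an object; the grip force is fixed at half the most. Time passes only in rows, so rows that do not move let the fingers close. It gives the time, the measured TCP pose, the force, the opening and the grip force at its end, in the units of the state.
- r.sense(): the state, without advancing time (a new reading comes with each control period).
- cams.capture(name): name is "scene" or "top" or "wrist"; returns the picture (400x640x3 uint8, red, green, blue); there is no depth.
- cams.get_calibration(name): a dict with "camera_matrix" (3x3 intrinsics, pixels), "k1" (the pictures are not rectified: a ray, as slopes to the right and down, at radius r is drawn at 1 + k1 r^2 times it, then the intrinsics apply), "rvec" (rotation vector, rad) and "tvec" (3), from world to camera coordinates, as OpenCV has them; the wrist camera has in their place "T_tool_cam" (4x4, takes a point from camera to tool coordinates, whose origin is the TCP and whose axes are the flange's). Camera axes: x right, y down, z forward; pixel columns grow to the right and rows downward; lengths in m; the calibration is good to about 2 mm. A picture is of the moment at which its call begins: read the wrist's pose just before it. get_calibration takes no time and is no camera call.
- r.finish_job(): hands the job in; it is judged then, once.
The state is a dict: "time_s": time; "joints": joint angles; "joint_velocities": joint speeds; "effort": joint torques, N m; "tcp_pos": TCP position; "ee_rot": TCP orientation; "wrist_force": force on the tool from outside, world axes, zero at the start; "moment": the same for the moment, N m; "gripper_width": opening from 0.0 (shut) to 1.0 (fully open); "gripper_force": force on a finger pad.
Only numpy, scipy, OpenCV 4.12 (cv2) and the standard library are available. Lean on these libraries where they do the work, as an engineer would, in place of code of your own. Each camera call takes 0.05 s, during which the arm holds its last target. There are 200 camera calls.

## Task

Using only pushes with the fingertips or the outside of the fingers, walk the heavy aluminium die block round by nudging its corners in turn until its slotted, orange-striped side faces the dark fence bar, and only then push it home so that this side lies flat against the fence between the two yellow lines. No corner or other side of the block may bump the fence on the way, the block stays flat on the bench (never lifted or tipped), and everything else on the bench is left where it is.

Things in the scene. Friction and masses are not known exactly. Their poses are not given: they have to be found in the camera images.
- die: Loose aluminium block, 92 (x) by 110 (y) by 34 mm high, 0.7 to 1.0 kg, too wide to grip. Origin: centre of its underside; +x points out of the slotted face (nine black slots, orange stripe on the top edge above), z up. That face starts turned 34 to 83 degrees left of the fence. Slides under 3 to 8 N and stops at once; pushed near one end of a side it turns about a point 33 mm beyond its middle.
- die_face (a point): Centre of the block's slotted working face, 46 mm ahead of the block's origin along its x and 17 mm above its underside.
- fence: Dark steel bar fixed to the bench, 260 mm long, 22 thick, 30 high, with a 5 mm screw head near each end. Origin: middle of its front face (towards robot and block), at bench level; +x points into the bar, away from the block, y along the bar, z up. Yellow lines, 6 mm wide, cross it at y = -80 and +80 mm. The block is home when its x points along the fence's x and its face touches this face.
- jar: Bystander: small jar with a blue cap, 40 mm in diameter, 50 mm high, loose, standing behind the fence. Origin at the centre of its underside.
- spool: Bystander: grey solder spool, 60 mm in diameter, 40 mm high, loose, standing behind the fence. Origin at the centre of its underside.
- screwdriver: Bystander: screwdriver 170 mm long, loose, lying on the left of the bench. Origin under its middle.
- pin_cup: Bystander: black cup, 56 mm in diameter, 50 mm high, loose, on the right. Origin at the centre of its underside.
- board: Bystander: green circuit board with black parts, 100 by 130 mm, 10 mm high, loose, on the right. Origin at the centre of its underside.
- parts_tray: Bystander: red two-part tray, 100 by 80 by 35 mm, loose, on the left. Origin at the centre of its underside.
Not all that is in view belongs to the job. Of the things that look like the die, the middle-sized one is meant.

How it is judged:
By the outcome, as a careful person would: the job done as asked, in the order asked, and still so for the second after the job is handed in, with the robot touching nothing.
It also fails if it takes over 72 s, if anything falls off the work surface, if the arm or the gripper's body presses on something with over 40 N, if the wrist force passes 120 N, or if a joint passes its speed limit or range.

## Working session

There is one attempt and no reset: what is moved stays moved. The work goes in short steps, Python scripts to look and compute and a shell command to move; the robot and the scene stay as the last step left them, time stands still between calls to the robot, and variables do not carry over. Pictures are saved under pics/ and viewed, at most 10 in all, crops included, and the job is handed in when it is done.

```bash
mkdir -p pics
cat > h.py <<'E'
import numpy as np, cv2
from station import r, cams
def cal(n):
    c=cams.get_calibration(n); K=np.array(c["camera_matrix"],float)
    if "rvec" in c:
        R=cv2.Rodrigues(np.array(c["rvec"],float))[0]; t=np.array(c["tvec"],float).ravel()
        return K,c["k1"],R.T,-R.T@t
    s=r.sense(); T=np.array(c["T_tool_cam"]); Rt=np.array(s["ee_rot"])
    return K,c["k1"],Rt@T[:3,:3],Rt@T[:3,3]+np.array(s["tcp_pos"])
def ray(c,px):
    K,k1,R,o=c
    n=cv2.undistortPoints(np.array(px,float).reshape(-1,1,2),K,np.array([k1,0,0,0,0.]))[:,0]
    # model: drawn=ray*(1+k1 r^2)
    return np.c_[n,np.ones(len(n))]@R.T,o
def onplane(c,px,z):
    d,o=ray(c,px); return o+d*((z-o[2])/d[:,2])[:,None]
def proj(c,P):
    K,k1,R,o=c; q=(np.array(P,float).reshape(-1,3)-o)@R; n=q[:,:2]/q[:,2:]
    n=n*(1+k1*(n**2).sum(1))[:,None]; return n@K[:2,:2].T+K[:2,2]
def save(n,f):
    im=cams.capture(n); cv2.imwrite("pics/"+f,im[:,:,::-1]); return im
E
python3 - <<'E'
from h import *
for n in("top","scene"): save(n,n+"0.png")
s=r.sense(); print(s["time_s"],s["tcp_pos"],np.round(s["ee_rot"],3))
for n in("top","scene"): print(n,cal(n)[3])
E
```

```text
0.1 [ 0.19456846 -0.59338843  0.22158773] [[-0.95  -0.311 -0.001]
 [-0.311  0.95   0.002]
 [ 0.     0.002 -1.   ]]
top [0.46427191 0.0024794  1.33288508]
scene [1.48714499 0.0968844  0.78986469]
```

View pics/top0.png

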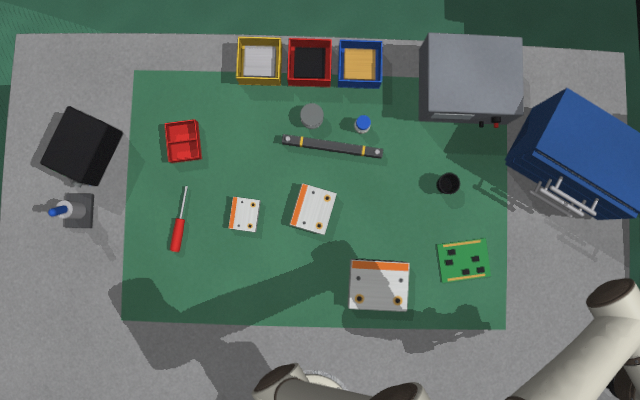

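View pics/scene0.png

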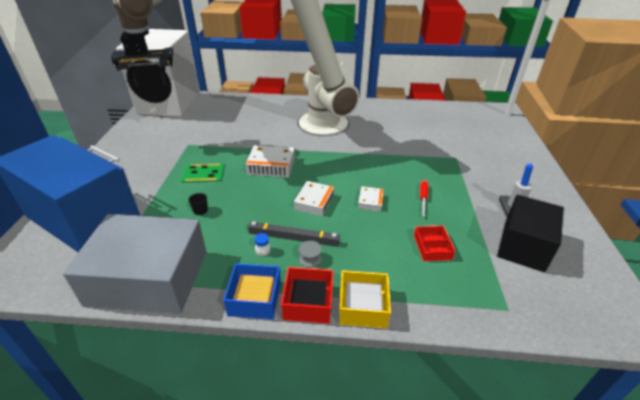

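The top view shows the middle-sized die at about (313,209) with its stripe facing left. The fence runs from (283,140) to (382,154) with yellow lines at about (301,141) and (363,150). The look-alikes are at (244,214), which is smaller, and (380,285), which is larger. In the scene view the die is at (314,197) and the fence at (294,234).

```bash
cat >> h.py <<'E'
def blockmask(im):
    hsv=cv2.cvtColor(im,cv2.COLOR_RGB2HSV); H,S,V=cv2.split(hsv)
    org=((H>5)&(H<22)&(S>140)&(V>120)).astype(np.uint8)
    wh=((S<50)&(V>150)).astype(np.uint8)
    yel=((H>=22)&(H<34)&(S>120)&(V>110)).astype(np.uint8)
    return org,wh,yel
def die(n,near,im=None,z=.034,verbose=0):
    """die pose from top outline: centre xy, yaw of +x (deg), sides"""
    c=cal(n); im=cams.capture(n) if im is None else im
    org,wh,_=blockmask(im); m=cv2.morphologyEx(org|wh,cv2.MORPH_CLOSE,np.ones((5,5)))
    pn=proj(c,[*near,z])[0]
    cs=[k for k in cv2.findContours(m,0,2)[0] if cv2.contourArea(k)>200]
    k=min(cs,key=lambda k:np.linalg.norm(k.mean((0,1))-pn))
    P=onplane(c,k[:,0].astype(float),z)[:,:2]
    rc=cv2.minAreaRect((P*1000).astype(np.float32)); ctr=np.array(rc[0])/1000
    mk=np.zeros_like(m); cv2.drawContours(mk,[k],-1,1,-1)
    ys,xs=np.nonzero(org&mk); o=onplane(c,np.c_[xs,ys],z)[:,:2]
    d=o.mean(0)-ctr; a0=np.degrees(np.arctan2(d[1],d[0]))
    a=rc[2]+90*round((a0-rc[2])/90)
    return ctr,a,rc[1],a0,P
E
python3 - <<'E'
from h import *
c=cal("top"); im=cv2.imread("pics/top0.png")[:,:,::-1].copy()
g=onplane(c,[[313,209]],.034)[0]; print("guess",g)
ct,a,sz,a0,P=die("top",g[:2],im); print(ct,a,sz,a0)
cs=cal("scene"); ims=cv2.imread("pics/scene0.png")[:,:,::-1].copy()
for z in(.02,.034,.045):print(z,die("top",g[:2],im,z)[:3],die("scene",g[:2],ims,z)[:3])
for n,i,cc in(("top",im,c),("scene",ims,cs)):
    y=blockmask(i)[2]; k,l,st,ce=cv2.connectedComponentsWithStats(y)
    for j in range(1,k):
        if 8<st[j,4]<100: print(n,ce[j].round(1),st[j,4],onplane(cc,[ce[j]],.03)[0].round(4))
H,S,V=cv2.split(cv2.cvtColor(im,cv2.COLOR_RGB2HSV))
m=((V<110)&(S<70)).astype(np.uint8); m[:125]=0;m[170:]=0;m[:,:270]=0;m[:,395:]=0
k=max(cv2.findContours(m,0,2)[0],key=cv2.contourArea)
Q=onplane(c,k[:,0].astype(float),.03)[:,:2]*1000; print(cv2.minAreaRect(Q.astype(np.float32)))
E
```

```text
guess [0.52069415 0.01145688 0.034     ]
[0.52178326 0.01075411] 74.92301177978516 (89.71701049804688, 108.77781677246094) 74.72395563900287
0.02 (array([0.5224032 , 0.01084328]), 74.92301177978516, (90.68402862548828, 109.95025634765625)) (array([0.50784113, 0.00622153]), 76.14238739013672, (93.84637451171875, 123.86193084716797))
0.034 (array([0.52178326, 0.01075411]), 74.92301177978516, (89.71701049804688, 108.77781677246094)) (array([0.52564978, 0.00787029]), 76.142333984375, (92.1397933959961, 121.6094741821289))
0.045 (array([0.52129633, 0.01068399]), 74.92301177978516, (88.95721435546875, 107.85662841796875)) (array([0.53964227, 0.00916573]), 76.1423110961914, (90.79888916015625, 119.83967590332031))
top [301.  141.1] 22 [0.6931 0.047  0.03  ]
top [363.  150.1] 24 [ 0.6747 -0.1118  0.03  ]
scene [264.9 225.9] 23 [ 0.6773 -0.1145  0.03  ]
scene [321. 234.] 23 [0.6956 0.0448 0.03  ]
((683.0437622070312, -31.746864318847656), (150.47425842285156, 26.765613555908203), 83.26329803466797)
```

```bash
cat >> h.py <<'E'
def go(x,y,z,yaw):
    """rotation (units of 6deg about tool z) first, then total shift in the turned tool axes"""
    s=r.sense(); R=np.array(s["ee_rot"]); p=np.array(s["tcp_pos"])
    cur=np.degrees(np.arctan2(R[1,1],R[0,1])); d=(yaw-cur+180)%360-180
    a=np.radians(yaw); yt=np.array([np.cos(a),np.sin(a),0]); xt=np.array([yt[1],-yt[0],0])*-1
    v=np.array([x,y,z])-p; print("cur",p.round(4),"yaw",cur.round(1),"| rot units",round(-d/6,2),"shift",(xt@v).round(4),(yt@v).round(4),(-v[2]).round(4))
E
python3 -m handwheel '[[[0,0,0,-0.039,0.030,0,0.087],[0,0,0,-0.039,0.030,0,0.06],[0,0,0,-0.039,0.030,0,0],[0,0,0,-0.039,0.030,0,0],[0,0,0,-0.039,0.030,0,0],[0,0,0,-0.039,0.030,0,0],[0,0,0,-0.039,0.030,0,0],[0,0,0,-0.039,0.030,0,0],[0,0,0,-0.039,0.030,0,0],[0,0,0,-0.039,0.030,0,0],[0,0,0,-0.039,0.030,0,0],[0,0,0,-0.039,0.030,0,0]]]'
python3 - <<'E'
from h import *
save("wrist","w1.png"); print(cams.get_calibration("wrist")["T_tool_cam"])
go(.53,-.10,.2,83.5)
c=cal("wrist"); print(onplane(c,[[0,0],[639,0],[639,399],[0,399]],.03))
E
```

```text
time_s: 1.3
tcp_pos: [0.5278, -0.104, 0.2224]
ee_rot: [[-0.95, -0.312, -0.0], [-0.312, 0.95, 0.0], [0.0, 0.0, -1.0]]
wrist_force: [-0.1, -0.4, -0.4]
gripper_width: 0.081
gripper_force: 0.0
[[ 4.80728616e-05 -9.56882630e-01 -2.90474835e-01  8.00943619e-02]
 [ 9.99999881e-01  1.87104116e-04 -4.50861166e-04 -5.63368445e-04]
 [ 4.85770255e-04 -2.90474778e-01  9.56882525e-01 -1.61266008e-01]
 [ 0.00000000e+00  0.00000000e+00  0.00000000e+00  1.00000000e+00]]
cur [ 0.5321 -0.0996  0.2221] yaw 108.4 | rot units 4.16 shift 0.0021 -0.0006 0.0221
[[ 0.45145627 -0.48170252  0.03      ]
 [ 0.23866612  0.15638975  0.03      ]
 [ 0.7061947   0.49943069  0.03      ]
 [ 1.03191252 -0.47520467  0.03      ]]
```

View pics/w1.png

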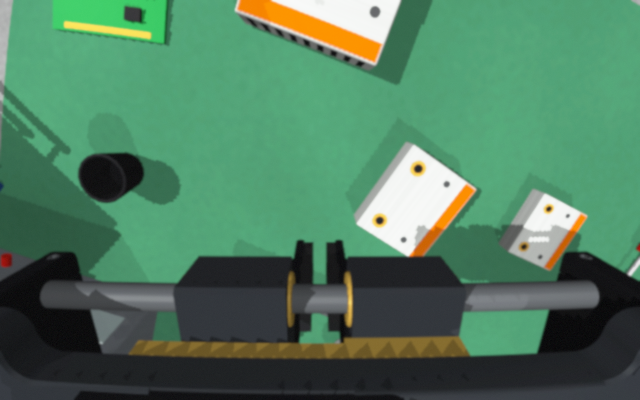

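The wrist view shows the die at about (416,200) with its stripe edge from (476,188) to (415,257), and the small block at (545,230). I'll use it to check pose and height.

Run:
```python
from h import *
im=cv2.imread("pics/w1.png")[:,:,::-1].copy(); it=cv2.imread("pics/top0.png")[:,:,::-1].copy()
w=cal("wrist"); c=cal("top")
for z in(.025,.034,.04):
    a=die("wrist",(.522,.011),im,z); b=die("top",(.522,.011),it,z); print(z,a[:4],b[:2])
# home in fence terms
def fy(p,F=np.array([.6738,-.0323]),a=np.radians(-6.5)):
    x=np.array([np.cos(a),np.sin(a)]); y=np.array([-x[1],x[0]]); return (p-F)@x,(p-F)@y
ct,yaw=b[0],b[1]; print("fence coords",fy(ct))
a=np.radians(75);X=np.array([np.cos(a),np.sin(a)]);Y=np.array([-X[1],X[0]])
ct=np.array([.522,.0107])
st=ct-X*(.046+.015+.015)+Y*.045; print(st); go(*st,.2,75)
```

```text
0.025 (array([0.5254129 , 0.01184295]), 75.34324645996094, (101.8436279296875, 112.99691009521484), np.float64(79.31217664058512)) (array([0.52218176, 0.01081144]), 74.92301177978516)
0.034 (array([0.52366455, 0.00838681]), 75.34324645996094, (99.28385925292969, 110.15682220458984), np.float64(79.31219347519192)) (array([0.52178326, 0.01075411]), 74.92301177978516)
0.04 (array([0.52249908, 0.00608273]), 75.34324645996094, (97.5773696899414, 108.26347351074219), np.float64(79.31236032284217)) (array([0.52151764, 0.01071588]), 74.92301177978516)
fence coords (np.float64(-0.15617300385806884), np.float64(0.025500516406920394))
[ 0.45886309 -0.05106351]
cur [ 0.5321 -0.0996  0.2221] yaw 108.4 | rot units 5.57 shift 0.0834 0.028 0.0221
```

```bash
python3 -m handwheel '[[[0,0,1.39,0,0,0,0],[0,0,1.39,0,0,0,0],[0,0,1.39,0,0,0,0],[0,0,1.39,0,0,0,0],[0,0,0,0.0417,0.014,0,0],[0,0,0,0.0417,0.014,0,0],[0,0,0,0,0,0.045,0],[0,0,0,0,0,0.045,0],[0,0,0,0,0,0.045,0],[0,0,0,0,0,0.035,0],[0,0,0,0,0,0,0],[0,0,0,0,0,0,0]]]'
python3 - <<'E'
from h import *
go(.4589,-.0511,.012,75); print(r.sense()["joints"])
E
```

```text
time_s: 2.55
tcp_pos: [0.4545, -0.0572, 0.0528]
ee_rot: [[-0.965, 0.262, -0.001], [0.262, 0.965, -0.001], [0.001, -0.001, -1.0]]
wrist_force: [0.6, -0.2, -0.4]
gripper_width: 0.006
gripper_force: 0.0
cur [ 0.4545 -0.0572  0.0528] yaw 74.8 | rot units -0.03 shift -0.0027 0.007 0.0408
[ 1.32639966e+01  1.82495498e+01 -3.49811290e+01  4.46706181e-02
 -3.68207921e+01 -1.18475486e+02]
```

```bash
python3 -m handwheel '[[[0,0,0,0,0,0.021,0],[0,0,0,-0.003,0,0.020,0],[0,0,0,0,0.01,0,0],[0,0,0,0,0.01,0,0],[0,0,0,0,0.005,0,0],[0,0,0,0,0.005,0,0],[0,0,0,0,0.005,0,0],[0,0,0,0,0.005,0,0],[0,0,0,0,0.005,0,0],[0,0,0,0,0.004,0,0],[0,0,0,0,0,0,0]]]'
python3 -m handwheel '[[[0,0,0,0,-0.02,0,0],[0,0,0,0,-0.02,0,0],[0,0,0,0,0,0,0]]]'
python3 - <<'E'
from h import *
im=save("top","t1.png"); print(die("top",(.522,.015),im)[:4]); go(.5,0,.012,75)
E
```

```text
time_s: 3.65
tcp_pos: [0.4668, -0.0116, 0.0122]
ee_rot: [[-0.965, 0.263, -0.006], [0.263, 0.965, -0.002], [0.005, -0.004, -1.0]]
wrist_force: [-4.5, -3.8, 5.2]
gripper_width: 0.005
gripper_force: 3.2
time_s: 3.95
tcp_pos: [0.459, -0.05, 0.0124]
ee_rot: [[-0.964, 0.264, 0.001], [0.264, 0.964, 0.0], [-0.001, 0.0, -1.0]]
wrist_force: [-0.6, 0.5, -0.2]
gripper_width: 0.008
gripper_force: 0.0
(array([0.52954034, 0.02222967]), 64.98506927490234, (89.99439239501953, 105.94395446777344), np.float64(64.58222122455338))
cur [ 0.4598 -0.0493  0.0125] yaw 74.7 | rot units -0.04 shift -0.0261 0.058 0.0005
```

```bash
python3 -m handwheel '[[[0,0,0,0,-0.045,0,0],[0,0,0,0,-0.045,0,0],[0,0,0,0,0,0,0],[0,0,0,0,0,0,0]]]'
python3 - <<'E'
from h import *
im=save("top","t2.png"); print(die("top",(.522,.015),im)[:4])
cv2.imwrite("pics/t2c.png",cv2.resize(im[100:320,220:460,::-1],None,fx=3,fy=2.7,interpolation=cv2.INTER_CUBIC)[:590,:])
E
```

```text
time_s: 4.4
tcp_pos: [0.4365, -0.1363, 0.0121]
ee_rot: [[-0.965, 0.264, 0.002], [0.264, 0.965, -0.0], [-0.002, 0.0, -1.0]]
wrist_force: [0.2, 1.0, -0.6]
gripper_width: 0.005
gripper_force: 0.0
(array([0.52954034, 0.02222967]), 64.98506927490234, (89.99439239501953, 105.94395446777344), np.float64(65.55494416169013))
```

View pics/t2c.png

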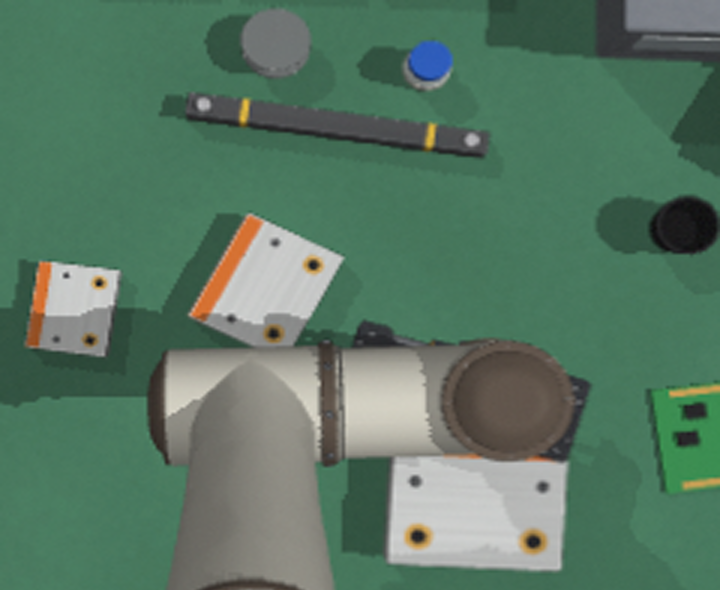

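The crop shows the arm covering the lower part of the die. The stripe is fully visible, from crop (248,213) to (190,317), so I'll measure pose from the stripe.

```bash
cat >> h.py <<'E'
FO=np.array([.6738,-.0323]); FA=-6.5
def stripe(n,near,prev,im=None,z=.034):
    """pose from orange stripe's outer edge; prev=approx yaw"""
    c=cal(n); im=cams.capture(n) if im is None else im
    H,S,V=cv2.split(cv2.cvtColor(im,cv2.COLOR_RGB2HSV)); m=((H>3)&(H<19)&(S>120)&(V>70)).astype(np.uint8)
    k,l,st,ce=cv2.connectedComponentsWithStats(m)
    pn=proj(c,[*near,z])[0]; j=min((j for j in range(1,k) if st[j,4]>40),key=lambda j:np.linalg.norm(ce[j]-pn))
    ys,xs=np.nonzero(l==j); P=onplane(c,np.c_[xs,ys],z)[:,:2]
    rc=cv2.minAreaRect((P*1000).astype(np.float32)); w,h=sorted(rc[1])
    q=P-P.mean(0); u=np.linalg.svd(q,full_matrices=0)[2][0]; a=np.degrees(np.arctan2(-u[0],u[1]))
    a+=180*round((prev-a)/180); A=np.radians(a); X=np.array([np.cos(A),np.sin(A)]); 
    ct=np.array(rc[0])/1000+X*(w/2000-.046)
    F=np.radians(FA); fx=np.array([np.cos(F),np.sin(F)]); fy=np.array([-fx[1],fx[0]])
    print(n,"centre",ct.round(4),"yaw",round(a,1),"stripe",round(w,1),round(h,1),"fence xy",((ct-FO)@fx).round(4),((ct-FO)@fy).round(4)); return ct,a
def both(near,prev):
    for n in("top","scene"): stripe(n,near,prev)
def at(ct,yaw,bx,by):
    a=np.radians(yaw); R=np.array([[np.cos(a),-np.sin(a)],[np.sin(a),np.cos(a)]]); return np.array(ct)+R@[bx,by]
E
python3 - <<'E'
from h import *
for f in("top0","t2"):
    stripe("top",(.535,.055),70,cv2.imread(f"pics/{f}.png")[:,:,::-1].copy())
stripe("scene",(.535,.055),70,cv2.imread("pics/scene0.png")[:,:,::-1].copy())
stripe("scene",(.545,.06),70);
E
```

```text
top centre [0.5217 0.0095] yaw 75.1 stripe 12.8 105.2 fence xy -0.1559 0.0243
top centre [0.5275 0.0218] yaw 64.2 stripe 12.8 103.7 fence xy -0.1515 0.0372
scene centre [0.5206 0.0096] yaw 75.3 stripe 13.5 104.9 fence xy -0.157 0.0242
scene centre [0.5266 0.0222] yaw 64.9 stripe 13.6 105.4 fence xy -0.1525 0.0375
```

Run:
```python
from h import *
p=at((.527,.022),64.5,.046+.015+.014,-.050); print(p); go(*p,.07,62)
```

```text
[0.6044176  0.06816834]
cur [ 0.4368 -0.1352  0.012 ] yaw 74.9 | rot units 2.14 shift -0.0525 0.2583 -0.058
```

```bash
python3 -m handwheel '[[[0,0,1.07,0,0,-0.03,0],[0,0,1.07,0,0,-0.03,0],[0,0,0,-0.0088,0.043,0,0],[0,0,0,-0.0088,0.043,0,0],[0,0,0,-0.0088,0.043,0,0],[0,0,0,-0.0088,0.043,0,0],[0,0,0,-0.0088,0.043,0,0],[0,0,0,-0.0088,0.043,0,0],[0,0,0,0,0,0,0],[0,0,0,0,0,0,0]]]'
python3 - <<'E'
from h import *
p=at((.527,.022),64.5,.046+.015+.014,-.050);  go(*p,.012,62)
E
```

```text
time_s: 5.5
tcp_pos: [0.6036, 0.0693, 0.071]
ee_rot: [[-0.884, 0.467, -0.001], [0.467, 0.884, -0.0], [0.001, -0.0, -1.0]]
wrist_force: [0.4, -0.3, -0.6]
gripper_width: 0.006
gripper_force: 0.0
cur [0.6036 0.0693 0.071 ] yaw 62.2 | rot units 0.03 shift -0.0012 -0.0006 0.059
```

```bash
python3 -m handwheel '[[[0,0,0,0,0,0.03,0],[0,0,0,0,0,0.029,0],[0,0,0,0,-0.007,0,0],[0,0,0,0,-0.007,0,0],[0,0,0.3,0,-0.005,0,0],[0,0,0.3,0,-0.005,0,0],[0,0,0.3,0,-0.005,0,0],[0,0,0.3,0,-0.005,0,0],[0,0,0.3,0,-0.005,0,0],[0,0,0.3,0,-0.005,0,0],[0,0,0,0,0,0,0],[0,0,0,0,0.015,0,0]]]'
python3 - <<'E'
from h import *
both((.565,.06),52); go(.6,.06,.012,52)
E
```

```text
time_s: 6.7
tcp_pos: [0.5883, 0.0397, 0.0127]
ee_rot: [[-0.777, 0.629, -0.004], [0.629, 0.777, -0.001], [0.003, -0.003, -1.0]]
wrist_force: [-1.2, 0.4, -0.8]
gripper_width: 0.004
gripper_force: 0.0
top centre [0.4954 0.0265] yaw 52.6 stripe 13.0 62.8 fence xy -0.1839 0.0383
scene centre [0.5122 0.172 ] yaw 85.0 stripe 9.1 70.8 fence xy -0.1837 0.1847
cur [0.5902 0.0417 0.0122] yaw 51.2 | rot units -0.14 shift 0.0036 0.0205 0.0002
```

```bash
python3 -m handwheel '[[[0,0,0,0,0,-0.045,0],[0,0,0,0,0,-0.045,0],[0,0,0,-0.04,0,-0.03,0],[0,0,0,-0.04,0,0,0],[0,0,0,0,0,0,0],[0,0,0,0,0,0,0],[0,0,0,0,0,0,0]]]'
python3 - <<'E'
from h import *
im=save("wrist","w2.png"); stripe("wrist",(.56,.05),52,im); save("top","t3.png"); both((.56,.05),52)
E
```

```text
time_s: 7.5
tcp_pos: [0.6509, -0.009, 0.131]
ee_rot: [[-0.779, 0.627, -0.004], [0.627, 0.779, -0.0], [0.003, -0.003, -1.0]]
wrist_force: [-0.3, -0.3, -0.0]
gripper_width: 0.006
gripper_force: 0.0
wrist centre [0.5196 0.0054] yaw 52.5 stripe 13.3 85.0 fence xy -0.1575 0.02
top centre [0.5118 0.0139] yaw 52.6 stripe 13.2 104.2 fence xy -0.1662 0.0275
scene centre [0.5117 0.0135] yaw 52.9 stripe 12.0 104.2 fence xy -0.1663 0.0272
```

View pics/w2.png

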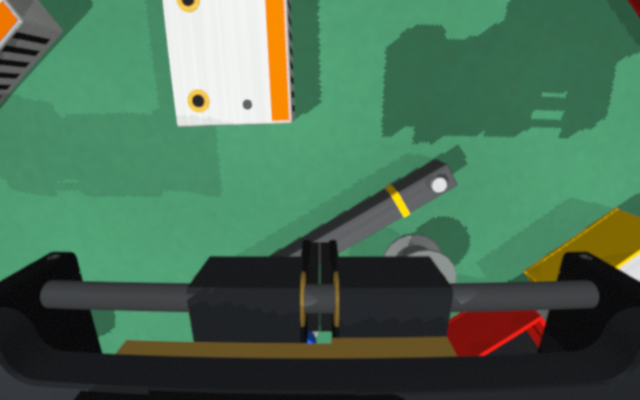

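Top and scene agree: centre (0.512,0.014), yaw 52.7. In the wrist view the stripe runs from (277,0) to (281,122), clear of the fence. Next is the same corner again.

Run:
```python
from h import *
p=at((.512,.0138),52.7,.074,-.050);print(p);  go(*p,.012,51)
```

```text
[0.59661682 0.04236562]
cur [ 0.652  -0.0086  0.1323] yaw 51.2 | rot units 0.04 shift 0.0751 0.0048 0.1203
```

```bash
python3 -m handwheel '[[[0,0,0,0.0375,0.0025,0,0],[0,0,0,0.0375,0.0025,0,0],[0,0,0,0,0,0.04,0],[0,0,0,0,0,0.04,0],[0,0,0,0,0,0.04,0],[0,0,0,0,0,0,0]]]'
python3 -m handwheel '[[[0,0,0,0,-0.007,0,0],[0,0,0,0,-0.007,0,0],[0,0,0.3,-0.0015,-0.005,0,0],[0,0,0.3,-0.0015,-0.005,0,0],[0,0,0.3,-0.0015,-0.005,0,0],[0,0,0.3,-0.0015,-0.005,0,0],[0,0,0.3,-0.0015,-0.005,0,0],[0,0,0.3,-0.0015,-0.005,0,0],[0,0,0.3,-0.0015,-0.005,0,0],[0,0,0,0,0,0,0],[0,0,0,0,0.015,0,0],[0,0,0,0,0,-0.04,0]]]'
python3 -m handwheel '[[[0,0,0,0,0,-0.04,0],[0,0,0,-0.04,0,-0.03,0],[0,0,0,-0.04,0,0,0],[0,0,0,0,0,0,0],[0,0,0,0,0,0,0]]]'
python3 - <<'E'
from h import *
both((.55,.04),42); go(.6,0,.1,40)
E
```

```text
time_s: 8.3
tcp_pos: [0.5926, 0.0409, 0.0074]
ee_rot: [[-0.779, 0.628, -0.012], [0.628, 0.779, -0.003], [0.007, -0.01, -1.0]]
wrist_force: [-0.6, -0.2, 0.2]
gripper_width: 0.007
gripper_force: 0.0
time_s: 9.5
tcp_pos: [0.5792, 0.0068, 0.0473]
ee_rot: [[-0.621, 0.783, -0.015], [0.783, 0.621, -0.003], [0.007, -0.013, -1.0]]
wrist_force: [0.0, 0.8, -1.0]
gripper_width: 0.004
gripper_force: 0.0
time_s: 10.0
tcp_pos: [0.6317, -0.056, 0.1214]
ee_rot: [[-0.621, 0.784, -0.004], [0.784, 0.621, 0.0], [0.003, -0.003, -1.0]]
wrist_force: [0.0, 0.5, 0.5]
gripper_width: 0.003
gripper_force: 0.0
top centre [0.5018 0.0036] yaw 36.7 stripe 12.6 96.5 fence xy -0.1749 0.0162
scene centre [0.4994 0.0068] yaw 36.4 stripe 11.6 102.0 fence xy -0.1777 0.0191
cur [ 0.6316 -0.0548  0.1215] yaw 38.5 | rot units -0.25 shift 0.0623 0.011 0.0215
```

```bash
python3 -m handwheel '[[[0,0,-1.36,0,0,0,0],[0,0,-1.36,0,0,0,0],[0,0,-1.36,0,0,0,0],[0,0,-1.36,0,0,0,0],[0,0,-1.36,0,0,0,0],[0,0,-1.36,0,0,0,0],[0,0,-1.36,0,0,0,0],[0,0,-1.36,0,0,0,0],[0,0,-1.36,0,0,0,0],[0,0,-1.36,0,0,0,0],[0,0,-1.07,0,0,0,0],[0,0,0,0,0,0,0]]]'
python3 - <<'E'
from h import *
both((.55,.04),36); p=at((.4998,.0058),36.5,.042,.084);print(p);  go(*p,.012,126.5)
E
```

```text
time_s: 11.3
tcp_pos: [0.6322, -0.0539, 0.1221]
ee_rot: [[-0.803, -0.597, -0.002], [-0.597, 0.803, -0.0], [0.002, 0.001, -1.0]]
wrist_force: [0.1, -0.1, -0.3]
gripper_width: 0.008
gripper_force: 0.0
top centre [0.5017 0.0056] yaw 36.8 stripe 13.7 100.0 fence xy -0.1753 0.0182
scene centre [0.4994 0.0068] yaw 36.4 stripe 11.6 102.0 fence xy -0.1777 0.0191
[0.48359687 0.09830653]
cur [ 0.6326 -0.0541  0.1223] yaw 126.5 | rot units -0.0 shift 0.0291 0.2112 0.1103
```

```bash
python3 -m handwheel '[[[0,0,0,0.0058,0.0422,0,0],[0,0,0,0.0058,0.0422,0,0],[0,0,0,0.0058,0.0422,0,0],[0,0,0,0.0058,0.0422,0,0],[0,0,0,0.0058,0.0422,0,0],[0,0,0,0,0,0.036,0],[0,0,0,0,0,0.036,0],[0,0,0,0,0,0.036,0],[0,0,0,0,0,0,0]]]'
python3 -m handwheel '[[[0,0,0,0,-0.007,0,0],[0,0,0,0,-0.007,0,0],[0,0,0.4,-0.0015,-0.005,0,0],[0,0,0.4,-0.002,-0.005,0,0],[0,0,0.4,-0.002,-0.005,0,0],[0,0,0.4,-0.002,-0.005,0,0],[0,0,0.4,-0.002,-0.005,0,0],[0,0,0.4,-0.002,-0.005,0,0],[0,0,0.4,-0.002,-0.005,0,0],[0,0,0,0,0,0,0],[0,0,0,0,0.02,0,0],[0,0,0,0,0,0,0]]]'
python3 - <<'E'
from h import *
save("top","t4.png"); both((.55,.03),22);go(.48,.09,.012,105)
E
```

```text
time_s: 12.3
tcp_pos: [0.4806, 0.0959, 0.0108]
ee_rot: [[-0.804, -0.594, -0.009], [-0.594, 0.804, -0.005], [0.01, 0.002, -1.0]]
wrist_force: [-1.0, -0.2, 0.2]
gripper_width: 0.002
gripper_force: 0.0
time_s: 13.5
tcp_pos: [0.5153, 0.0819, 0.016]
ee_rot: [[-0.94, -0.34, 0.002], [-0.34, 0.941, 0.001], [-0.002, 0.0, -1.0]]
wrist_force: [0.6, -0.6, -0.3]
gripper_width: 0.008
gripper_force: 0.0
top centre [ 0.5158 -0.0417] yaw 20.1 stripe 12.0 40.7 fence xy -0.1559 -0.0272
scene centre [ 0.5052 -0.0127] yaw 21.4 stripe 13.0 98.7 fence xy -0.1697 0.0004
cur [0.5152 0.081  0.0154] yaw 109.8 | rot units 0.8 shift 0.0317 0.0179 0.0034
```

```bash
python3 - <<'E'
from h import *
p=at((.505,-.0127),21,-.070,.048);print(p);  go(*p,.012,110)
E
python3 -m handwheel '[[[0,0,0,0,0.02,-0.02,0],[0,0,0,0,0.0,-0.04,0],[0,0,0,0,0,0,0]]]'
python3 - <<'E'
from h import *
both((.55,.0),22);p=at((.505,-.0127),21,-.070,.048);go(*p,.012,110)
E
```

```text
[0.42244771 0.0070261 ]
cur [0.5152 0.081  0.0154] yaw 109.8 | rot units -0.03 shift 0.1125 -0.0377 0.0034
time_s: 13.95
tcp_pos: [0.5117, 0.1013, 0.0796]
ee_rot: [[-0.94, -0.34, 0.01], [-0.34, 0.94, 0.004], [-0.011, 0.0, -1.0]]
wrist_force: [0.5, 0.2, 0.5]
gripper_width: 0.002
gripper_force: 0.0
top centre [ 0.5124 -0.0324] yaw 20.1 stripe 12.0 60.6 fence xy -0.1604 -0.0184
scene centre [ 0.5061 -0.0119] yaw 20.7 stripe 11.7 98.6 fence xy -0.1689 0.0013
cur [0.5086 0.0999 0.0757] yaw 109.7 | rot units -0.04 shift 0.1128 -0.0578 0.0637
```

```bash
python3 -m handwheel '[[[0,0,0,0.0376,-0.0193,0,0],[0,0,0,0.0376,-0.0193,0,0],[0,0,0,0.0376,-0.0193,0,0],[0,0,0,0,0,0,0],[0,0,0,0,0,0.032,0],[0,0,0,0,0,0.032,0],[0,0,0,0,0,0,0]]]'
python3 -m handwheel '[[[0,0,0,-0.007,0,0,0],[0,0,0,-0.007,0,0,0],[0,0,0.35,-0.005,0.001,0,0],[0,0,0.35,-0.005,0.001,0,0],[0,0,0.35,-0.005,0.002,0,0],[0,0,0.35,-0.005,0.002,0,0],[0,0,0.35,-0.005,0.002,0,0],[0,0,0.35,-0.005,0.002,0,0],[0,0,0,0,0,0,0],[0,0,0,0.02,0,0,0],[0,0,0,0,0,0,0]]]'
python3 - <<'E'
from h import *
both((.56,-.005),7);go(.45,.03,.012,95)
E
```

```text
time_s: 14.75
tcp_pos: [0.4184, 0.0058, 0.0072]
ee_rot: [[-0.941, -0.337, -0.009], [-0.337, 0.942, -0.004], [0.01, -0.0, -1.0]]
wrist_force: [-0.1, -0.7, -0.0]
gripper_width: 0.004
gripper_force: 0.0
time_s: 15.85
tcp_pos: [0.4404, 0.0265, 0.0113]
ee_rot: [[-0.992, -0.126, 0.0], [-0.126, 0.992, 0.0], [-0.0, 0.0, -1.0]]
wrist_force: [0.7, 0.4, -0.3]
gripper_width: 0.002
gripper_force: 0.0
top centre [ 0.5215 -0.0115] yaw 3.9 stripe 13.3 103.9 fence xy -0.1537 0.0034
scene centre [ 0.5201 -0.0111] yaw 2.5 stripe 9.5 105.2 fence xy -0.1551 0.0037
cur [0.443  0.0273 0.0116] yaw 97.3 | rot units 0.38 shift -0.0072 0.0021 -0.0004
```

```bash
python3 -m handwheel '[[[0,0,0.3,-0.009,0.003,0,0],[0,0,0.3,-0.009,0.003,0,0],[0,0,0.3,-0.005,0.001,0,0],[0,0,0.3,-0.005,0.001,0,0],[0,0,0.3,-0.005,0.002,0,0],[0,0,0.3,-0.004,0.001,0,0],[0,0,0.2,-0.003,0.001,0,0],[0,0,0,0,0,0,0],[0,0,0,0.02,0,0,0],[0,0,0,0.02,0,0,0],[0,0,0,0,0,0,0]]]'
python3 - <<'E'
from h import *
both((.57,-.005),-5);go(.44,-.0,.012,83.5)
E
```

```text
time_s: 17.05
tcp_pos: [0.4394, 0.0439, 0.0107]
ee_rot: [[-0.997, 0.083, -0.0], [0.083, 0.997, -0.0], [0.0, -0.0, -1.0]]
wrist_force: [-0.1, -0.8, 0.0]
gripper_width: 0.004
gripper_force: 0.0
top centre [ 0.5315 -0.0144] yaw -5.5 stripe 13.8 104.6 fence xy -0.1434 0.0017
scene centre [ 0.5327 -0.0157] yaw -5.8 stripe 12.7 104.9 fence xy -0.1421 0.0005
cur [0.4424 0.0447 0.0111] yaw 85.3 | rot units 0.29 shift -0.0027 -0.0447 -0.0009
```

```bash
python3 -m handwheel '[[[0,0,0.29,0,0,0,0],[0,0,0,0.005,-0.022,0,0.05],[0,0,0,0.004,-0.022,0,0.05],[0,0,0,0,0,0,0.05],[0,0,0,0,0,0,0.05],[0,0,0,0,0,0,0.05]]]'
python3 - <<'E'
from h import *
p=at((.532,-.015),-6.5,-.0755,0);go(*p,.012,83.5);print(r.sense()["gripper_width"]*.087)
im=save("top","t5.png"); c=cal("top")
# fence front edge: dark->green transition along the lines in image columns
V=im.max(2).astype(int); S=V-im.min(2)
pts=[]
for u in range(308,358,4):
    col=S[150-15:150+25,u]
    dark=[135+i for i in range(40) if col[i]<22 and V[135+i,u]<110]
    if dark: pts.append((u,dark[0]-.5,dark[-1]+.5))
pts=np.array(pts); F=np.radians(FA); fx=np.array([np.cos(F),np.sin(F)])
for i,z in((1,.03),(2,.03),(2,0)): print(i,z,(((onplane(c,pts[:,[0,i]],z)[:,:2]-FO)@fx)*1000).round(1))
E
```

```text
time_s: 17.75
tcp_pos: [0.4284, 0.0021, 0.0108]
ee_rot: [[-0.993, 0.114, 0.002], [0.114, 0.993, 0.001], [-0.002, 0.001, -1.0]]
wrist_force: [0.1, -0.2, 0.2]
gripper_width: 0.377
gripper_force: 0.0
cur [0.4284 0.0021 0.0108] yaw 83.5 | rot units -0.01 shift -0.0294 -0.0053 -0.0012
0.03279485916071012
1 0.03 [21.9 20.8 22.3 21.2 22.7 21.6 20.5 21.9 20.9 22.3 21.2 22.7 21.6]
2 0.03 [-3.6 -4.7 -3.2 -4.3 -2.9 -4.  -5.1 -3.6 -4.7 -3.2 -4.3 -5.4 -3.9]
2 0 [ 1.2  0.1  1.6  0.5  1.9  0.8 -0.3  1.2  0.1  1.6  0.5 -0.6  0.9]
```

```bash
python3 -m handwheel '[[[0,0,0,-0.010,-0.0053,0,0.05],[0,0,0,-0.010,0,0,0.05],[0,0,0,-0.010,0,0,0.05],[0,0,0,-0.008,0,0,0.05],[0,0,0,-0.007,0,0,0.05],[0,0,0,-0.007,0,0,0.05],[0,0,0,-0.007,0,0,0.05],[0,0,0,-0.007,0,0,0.05],[0,0,0,-0.007,0,0,0.05],[0,0,0,-0.007,0,0,0.05],[0,0,0,0,0,0,0.05]]]'
python3 - <<'E'
from h import *
both((.6,-.02),-6.5);p=at(FO,FA,-.046-.046-.0095,0);go(*p,.012,83.5)
E
```

```text
time_s: 18.9
tcp_pos: [0.5032, -0.0139, 0.0097]
ee_rot: [[-0.993, 0.116, -0.006], [0.116, 0.993, -0.001], [0.006, -0.002, -1.0]]
wrist_force: [-3.9, -1.5, 1.9]
gripper_width: 0.579
gripper_force: 2.0
top centre [ 0.559  -0.0187] yaw -6.7 stripe 13.9 105.1 fence xy -0.1156 0.0006
scene centre [ 0.5596 -0.021 ] yaw -6.1 stripe 12.5 103.1 fence xy -0.1148 -0.0017
cur [ 0.5032 -0.0138  0.0098] yaw 83.4 | rot units -0.02 shift -0.0701 0.001 -0.0022
```

```bash
python3 -m handwheel '[[[0,0,0,-0.006,0,-0.002,0.05],[0,0,0,-0.006,0,0,0.05],[0,0,0,-0.006,0,0,0.05],[0,0,0,-0.006,0,0,0.05],[0,0,0,-0.006,0,0,0.05],[0,0,0,-0.006,0,0,0.05],[0,0,0,-0.006,0,0,0.05],[0,0,0,-0.006,0,0,0.05],[0,0,0,-0.006,0,0,0.05],[0,0,0,-0.004,0,0,0.05],[0,0,0,0,0,0,0.05]]]'
python3 - <<'E'
from h import *
im=save("top","t6.png");both((.665,-.03),-6.5);p=at(FO,FA,-.046-.046-.0095,0);go(*p,.012,83.5)
cv2.imwrite("pics/t6c.png",cv2.resize(im[110:230,260:400,::-1],None,fx=5,fy=4.8,interpolation=cv2.INTER_CUBIC))
E
```

```text
time_s: 20.1
tcp_pos: [0.5647, -0.0195, 0.0128]
ee_rot: [[-0.993, 0.114, 0.002], [0.114, 0.993, 0.0], [-0.002, 0.0, -1.0]]
wrist_force: [-2.3, -0.7, -1.5]
gripper_width: 0.576
gripper_force: 0.9
top centre [ 0.6203 -0.0246] yaw -6.5 stripe 14.5 105.2 fence xy -0.054 0.0016
scene centre [ 0.6209 -0.0267] yaw -6.4 stripe 12.3 102.8 fence xy -0.0532 -0.0004
cur [ 0.5647 -0.0194  0.0132] yaw 83.5 | rot units -0.01 shift -0.0084 -0.0005 0.0012
```

View pics/t6c.png

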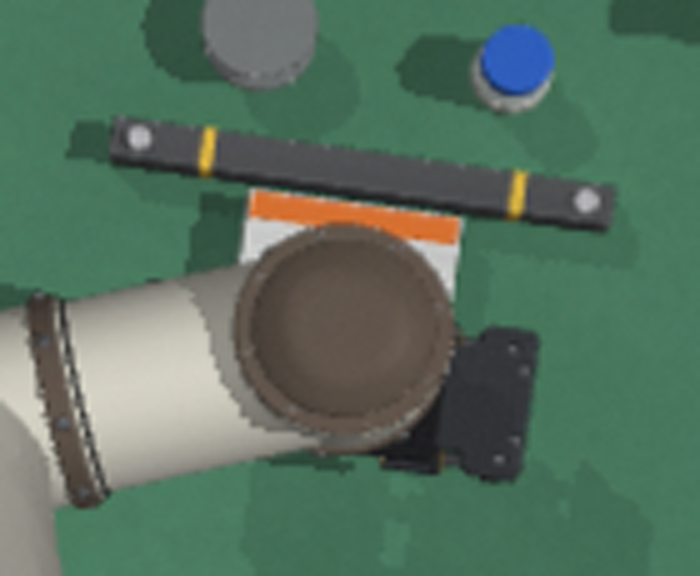

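The crop shows the stripe, from (250,205) to (460,232), parallel to the bar and centred between the yellow lines at (207,150) and (517,193). A gap of about 8 mm remains, so I'll go in slowly and watch the force.

```bash
for i in 1; do python3 -m handwheel '[[[0,0,0,-0.002,0,0,0.05],[0,0,0,-0.002,0,0,0.05],[0,0,0,-0.001,0,0,0.05],[0,0,0,-0.001,0,0,0.05],[0,0,0,-0.001,0,0,0.05]]]'; done
python3 -m handwheel '[[[0,0,0,-0.001,0,0,0.05]]]'
python3 -m handwheel '[[[0,0,0,-0.001,0,0,0.05]]]'
```

```text
time_s: 20.75
tcp_pos: [0.5676, -0.0205, 0.013]
ee_rot: [[-0.993, 0.114, -0.005], [0.114, 0.993, -0.001], [0.005, -0.001, -1.0]]
wrist_force: [-8.2, 1.8, 5.9]
gripper_width: 0.577
gripper_force: 4.3
time_s: 20.85
tcp_pos: [0.5685, -0.0206, 0.013]
ee_rot: [[-0.993, 0.114, -0.005], [0.114, 0.993, -0.001], [0.005, -0.001, -1.0]]
wrist_force: [-8.7, 1.3, 6.6]
gripper_width: 0.575
gripper_force: 4.3
time_s: 20.95
tcp_pos: [0.5695, -0.0208, 0.013]
ee_rot: [[-0.993, 0.115, -0.006], [0.115, 0.993, -0.001], [0.005, -0.001, -1.0]]
wrist_force: [-8.7, 0.7, 6.3]
gripper_width: 0.575
gripper_force: 4.3
```

Still sliding freely at about 8.7 N, so no contact yet.

```bash
for i in 1; do python3 -m handwheel '[[[0,0,0,-0.001,0,0,0.05],[0,0,0,-0.001,0,0,0.05]]]'
python3 -m handwheel '[[[0,0,0,-0.001,0,0,0.05]]]'
python3 -m handwheel '[[[0,0,0,-0.001,0,0,0.05]]]'; done | egrep "pos|wrist"
python3 - <<'E'
from h import *
both((.665,-.03),-6.5);p=at(FO,FA,-.046-.046-.0095,0);go(*p,.012,83.5)
E
```

```text
tcp_pos: [0.571, -0.0211, 0.013]
wrist_force: [-10.7, 4.0, 8.4]
tcp_pos: [0.571, -0.0211, 0.0129]
wrist_force: [-12.4, 4.9, 10.5]
tcp_pos: [0.571, -0.0211, 0.0128]
wrist_force: [-15.6, 5.2, 12.5]
top centre [ 0.6292 -0.0074] yaw 1.2 stripe 13.8 56.4 fence xy -0.0472 0.0197
scene centre [ 0.627  -0.0285] yaw -6.5 stripe 12.2 106.8 fence xy -0.0469 -0.0016
cur [ 0.571  -0.0211  0.0128] yaw 83.4 | rot units -0.02 shift -0.0019 0.0006 0.0008
```

Contact: the arm has stalled and the force is rising. I'll give one more small press to seat it, then back off and check.

```bash
python3 -m handwheel '[[[0,0,0,-0.001,0,0,0.05],[0,0,0,-0.001,0,0,0.05],[0,0,0,0,0,0,0.05]]]' | grep force
python3 -m handwheel '[[[0,0,0,0.006,0,0,0.05],[0,0,0,0.02,0,0,0.05],[0,0,0,0.04,0,0,0.05],[0,0,0,0,0,-0.045,0.05],[0,0,0,0,0,-0.045,0.05],[0,0,0,0.04,0,-0.045,0.05],[0,0,0,0.04,0,0,0.05],[0,0,0,0,0,0,0.05],[0,0,0,0,0,0,0.05]]]'
python3 - <<'E'
from h import *
im=save("top","t7.png"); print(die("top",(.628,-.027),im)[:3]);both((.668,-.03),-6.5)
ims=save("scene","s7.png")
a=cv2.resize(im[90:230,230:410,::-1],(780,300),interpolation=2); b=cv2.resize(ims[150:270,230:400,::-1],(780,295),interpolation=2)
cv2.imwrite("pics/f7.png",np.vstack([a,b]))
E
```

```text
wrist_force: [-17.0, 5.5, 12.3]
gripper_force: 8.9
time_s: 22.65
tcp_pos: [0.441, -0.0049, 0.1414]
ee_rot: [[-0.994, 0.113, 0.005], [0.113, 0.994, 0.001], [-0.005, 0.002, -1.0]]
wrist_force: [0.4, 0.3, 0.1]
gripper_width: 0.577
gripper_force: 0.0
(array([ 0.62810803, -0.02626665]), -6.751457214355469, (108.310546875, 89.44342041015625))
top centre [ 0.6269 -0.0261] yaw -6.6 stripe 13.9 104.9 fence xy -0.0473 0.0008
scene centre [ 0.6269 -0.0294] yaw -6.6 stripe 12.2 104.9 fence xy -0.0469 -0.0024
```

View pics/f7.png

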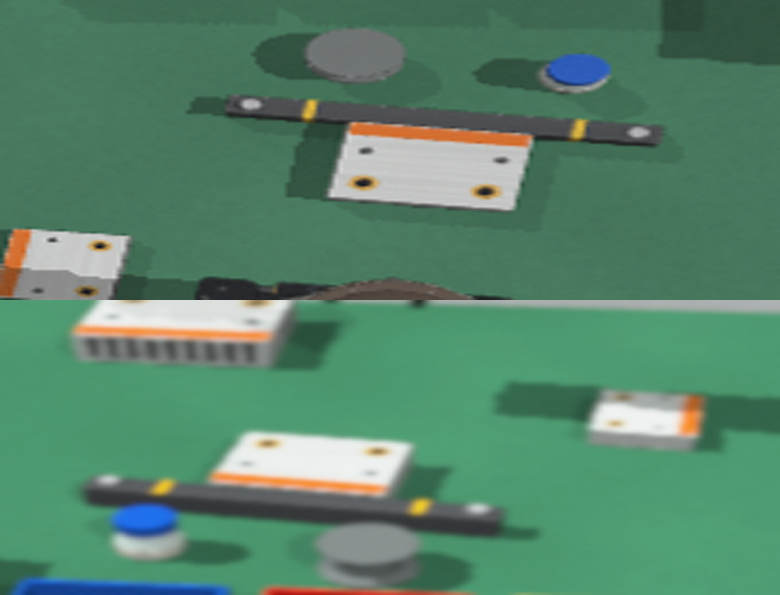

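The picture shows the die's stripe edge flush on the bar in both views: upper (345,125)–(530,140), lower (212,478)–(388,490). It lies between the yellow lines, and the jar, spool and other blocks have not moved.

```bash
python3 -c "
from station import r; print(r.finish_job())"
```

```text
the job is handed in; nothing more can be done
None
```

The die was nudged round by its corners and pushed home: both camera views show its slotted, orange-striped side flat against the fence and centred between the yellow lines, the pictures show no fence contact before that final push, the arm is clear, and I handed the job in at about 23 s of the 72 s allowed.

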